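Take the wire coil off its spindle and stand it in the tray

ROBOT

A 6-joint arm with a two-finger parallel gripper is mounted at the origin on the work surface. World frame = base frame: x ahead of the robot, y to its left, z up, the work surface at z = 0. Lengths are in m, angles in rad, forces in N, time in s.
With the tool pointing down it reaches from about 0.35 to 0.875 m from the base axis. Payload 15.5 kg.
Tool frame: the origin (TCP) lies between the finger pads; the fingertips stand 25 mm ahead of it and the grasp point (between the pads) lies 6 mm ahead of it (tips_ahead is the distance from the TCP to the fingertips, in m); z points along the fingers, y is the line along which they close (so a half turn about z gives the same grasp; the last joint's range is limited). The gripper opens to 85 mm and grips with 20 to 120 N. Pads are 22 mm wide; open, the fingers measure 114 mm over their backs; the gripper's body (76 mm by 85 mm) begins 54 mm behind the grasp point. The pads swing forward as they close: fully open they stand 13 mm farther back than shut.
Start: joints at [1.246, 0.494, 1.345, -0, 1.302, -0.096], TCP at [0.142, 0.609, 0.256] pointing down, gripper open.
Joint ranges: [-2.91, 2.91], [-0.82, 2.16], [0.22, 2.67], [-1.22, 4.37], [0.12, 2.79], [-3.08, 3.08]. Speed limits (rad/s): [1.89, 1.89, 2.57, 3.01, 3.01, 3.01].

INTERFACE

Orientations are given as a 3x3 rotation matrix whose columns are the frame's x, y, z axes.
In Python, from workcell import observe, grab_frame, hand_in, tips_ahead gives the robot as it stands.
- The arm moves only by the shell command python3 -m handwheel 'ROWS' [FORCE]. ROWS is text: rows parted by semicolons, each of 7 numbers parted by spaces: the opening, from -1 (shut) to 1 (fully open), then the shift along the tool's x, y, z in mm, then the turn, a rotation vector about the tool's x, y, z in degrees. In form: hand dx dy dz wx wy wz; .... A call has 1 to 12 rows; each row is the pose to reach, as a shift and turn from the pose commanded when the call began, along the tool's axes at that moment; what a row does not reach only later rows make up. A row lasts 1/10 s, in which the tool goes at most 50 mm and 8.59 degrees, less where a joint would pass 70% of its speed; a pose out of reach is approached as far as the arm can. A call with a gripper value outside its range is refused whole. The fingers move at their own pace and stop on an object; FORCE is the grip in N (left out, the last holds). Time passes only in rows, so rows that repeat a pose let the fingers close. It gives the time, the measured TCP pose, the force, the opening and the grip force at its end, in the units of the state.
- observe(): the state, without advancing time (a new reading comes with each control period).
- grab_frame(name): name is "scene" or "top" or "wrist"; returns a dict with "img" (400x640x3 uint8, red, green, blue), "mtx" (3x3 intrinsics, pixels), "eye" and "attitude" of the camera in the world; the wrist camera has in their place "tool_from_camera" (4x4, takes a point from camera to tool coordinates, whose origin is the TCP and whose axes are the flange's). Camera axes: x right, y down, z forward; pixel columns grow to the right and rows downward; lengths in m; the calibration is good to about 2 mm. A picture is of the moment at which its call begins: read the wrist's pose just before it. There is no depth.
- hand_in(): hands the job in; it is judged then, once.
The state is a dict: "time_s": time; "qpos": joint angles; "joint_vel": joint speeds; "joint_torque": joint torques, N m; "ee_pos": TCP position; "ee_rot": TCP orientation; "ft_force": force on the tool from outside, world axes, zero at the start; "torque": the same for the moment, N m; "gripper_width": opening from 0.0 (shut) to 1.0 (fully open); "gripper_force": force on a finger pad.
Only numpy, scipy, OpenCV 4.12 (cv2) and the standard library are available. Lean on these libraries where they do the work, as an engineer would, in place of code of your own. Each camera call takes 0.05 s, during which the arm holds its last target. There are 200 camera calls.

TASK

Swing the keeper arm on the wire stand aside so that it is clear of the coil and leave it there, slide the coil of tying wire up off the spindle, and set it down, without dropping it, the same way up in the empty bay of the clear tray. Leave the tin of staples in its bay and do not push the tray or the other things on the bench about.

Things in the scene. Friction and masses are not known exactly. Their poses are not given: they have to be found in the camera images.
- stand: wire stand screwed to the bench: wooden base board 165 x 90 x 18 mm with an upright bare steel spindle, diameter 16 mm, its top 95 mm above the bench. Origin on the bench directly under the spindle axis; z up; +x points from the spindle to a 20 mm column that stands 85 mm from it and carries the keeper arm. The board runs from x = -47 to 118 mm, y = -45 to 45 mm
- spindle_tip (a point): centre of the top of the spindle, 95 mm above the bench
- keeper (a joint): angle of the keeper arm about the column's vertical axis, rad: 0 = lying straight across the spindle, positive = counterclockwise seen from above, stops at -1.9 and 1.9; either way will do. Light friction (about 0.12 N m), stays where it is left. Within about 0.5 rad of 0 it blocks the coil's way up
- keeper_knob (a point): centre of the top of the black upright knob at the free end of the keeper arm: diameter 16 mm, reaching 21 mm above the arm (clear to pinch or push at its side); its top is 135 mm above the bench, 110 mm from the column's axis. The arm is a flat aluminium bar 16 mm wide, 10 mm thick, underside 102 mm and top 112 mm above the bench, 7 mm over the spindle
- keeper_pivot (a point): on the column's axis, 101 mm above the bench; the arm swings about it; the hub there is 26 mm wide and reaches 115 mm above the bench
- coil: coil of galvanised tying wire wound on a brown cardboard core: a plain thick ring, outer diameter 60 mm (62 mm over the ridges of the wire, which are not felt), 55 mm high, bore 26 mm, about 0.35 to 0.7 kg. Starts upright on the spindle, resting on the stand's board 18 mm above the bench. Origin at the centre of its lower end, z along its axis (up)
- tray: clear plastic tray 240 x 150 mm, loose on the bench (0.5 kg), 25 mm high, walls and floor 3 mm, split by one 3 mm wall across its x axis into two bays of about 115 x 144 mm. Origin at the centre of its underside; x along its length; the empty bay is at -x, the tin of staples stands in the +x bay
- empty_bay (a point): centre of the inner floor of the empty bay, 3 mm above the bench; axes as the tray's
- staple_tin: open steel tin of fencing staples, diameter 76 mm, 62 mm high, standing in the other bay; origin at the centre of its underside. Leave alone
- pliers: pliers with blue grips, 190 mm long, 20 mm high, lying on the bench between the stand and the tray; origin near mid length. Leave alone
- mallet: rubber mallet, about 300 mm long, 56 mm high, lying towards the far edge; origin on its handle. Leave alone
- tape_roll: roll of black tape lying flat, diameter 70 mm, 19 mm high, towards the far edge; origin at the centre of its underside. Leave alone
- screwdriver: screwdriver lying towards the far edge. Leave alone
- wrench: steel wrench lying at the right side. Leave alone
- oil_can: upright can, diameter 60 mm, 130 mm high, at the left side; origin at the centre of its underside. Leave alone
There are look-alikes about, which are no part of the job. What is shaped like the coil but blue or pink is not meant.

How it is judged:
By the outcome, as a careful person would: the job done as asked, in the order asked, and still so for the second after the job is handed in, with the robot touching nothing.
It also fails if it takes over 56 s, if anything falls off the work surface, if the arm or the gripper's body presses on something with over 40 N, if the wrist force passes 120 N, or if a joint passes its speed limit or range.

## Working session

There is one attempt and no reset: what is moved stays moved. The work goes in short steps, Python scripts to look and compute and a shell command to move; the robot and the scene stay as the last step left them, time stands still between calls to the robot, and variables do not carry over. Pictures are saved under pics/ and viewed, at most 10 in all, crops included, and the job is handed in when it is done.

```bash
ls; mkdir -p pics
python3 - <<'E'
from workcell import *
import cv2,numpy as np,pickle
o=observe();print(o['time_s'],o['ee_pos'],np.round(o['ee_rot'],3),o['gripper_width'],tips_ahead if not callable(tips_ahead) else tips_ahead())
for n in('scene','top'):
    f=grab_frame(n);cv2.imwrite(f'pics/{n}0.png',f['img'][:,:,::-1]);pickle.dump(f,open(f'{n}0.pkl','wb'))
    print(n,f['mtx'],f['eye'],np.round(f['attitude'],3))
f=grab_frame('wrist');cv2.imwrite('pics/wrist0.png',f['img'][:,:,::-1]);print(f['mtx'],np.round(f['tool_from_camera'],4))
E
```

```text
pics
0.0 [0.14226028 0.60824622 0.25571679] [[-0.974  0.228 -0.   ]
 [ 0.228  0.974 -0.001]
 [ 0.    -0.001 -1.   ]] 1.0007399104925931 0.025
scene [[444.05161906   0.         316.27524381]
 [  0.         444.05161906 203.27998139]
 [  0.           0.           1.        ]] [1.0870913  0.76512371 0.85290242] [[-0.848  0.334 -0.412]
 [ 0.531  0.548 -0.646]
 [ 0.01  -0.767 -0.642]]
top [[491.66185247   0.         317.76620038]
 [  0.         491.66185247 194.3907082 ]
 [  0.           0.           1.        ]] [0.53726921 0.01723732 1.50485351] [[ 0.014 -0.999  0.036]
 [-1.    -0.014  0.005]
 [-0.005 -0.036 -0.999]]
[[308.70410245   0.         317.43491459]
 [  0.         308.70410245 195.97144989]
 [  0.           0.           1.        ]] [[-5.000e-04 -9.509e-01 -3.095e-01  7.950e-02]
 [ 1.000e+00 -3.000e-04 -7.000e-04 -0.000e+00]
 [ 6.000e-04 -3.095e-01  9.509e-01 -1.172e-01]
 [ 0.000e+00  0.000e+00  0.000e+00  1.000e+00]]
```

View pics/top0.png

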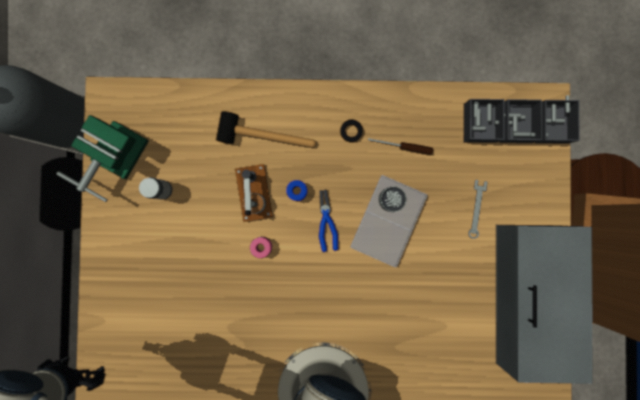

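View pics/scene0.png

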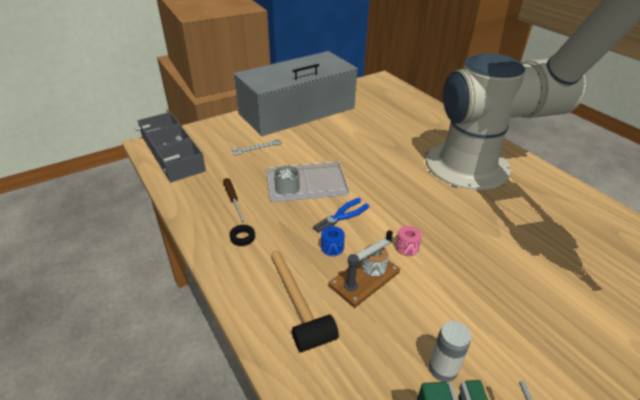

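Candidates for the coil: the ring under the keeper on the stand (top 249,197; scene 375,262), the blue ring (top 297,190; scene 333,240) and the pink ring (top 261,247; scene 408,240). I choose the one on the wooden stand. The column is on the far side and the knob is nearer the robot. Next is a close crop.

Run:
```python
import cv2,numpy as np
t=cv2.imread('pics/top0.png')[155:275,225:285];s=cv2.imread('pics/scene0.png')[220:310,320:420];tr=cv2.imread('pics/top0.png')[170:270,345:435]
a=cv2.resize(t,None,fx=5,fy=5,interpolation=2);b=cv2.resize(s,(500,450),interpolation=2)
im=np.zeros((600,800,3),np.uint8);im[:,:300]=a;im[:450,300:]=b;cv2.imwrite('pics/c1.png',im)
cv2.imwrite('pics/c2.png',cv2.resize(tr,None,fx=6,fy=6,interpolation=2))
```

```text
(no output)
```

View pics/c1.png

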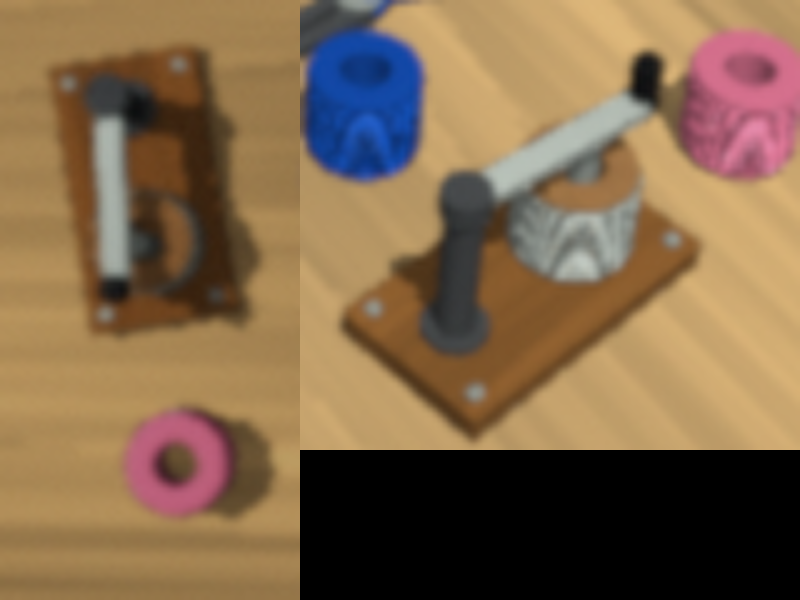

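View pics/c2.png

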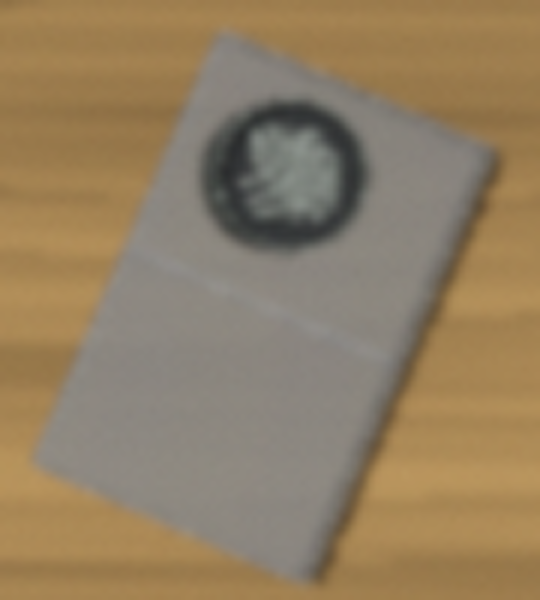

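The crop shows a grey wire coil with a brown core on the spindle, with the keeper across it. In c1 the hub is at (105,93), the knob at (115,287) and the spindle at (145,243). In c2 the empty bay is the lower half of the tray. Now I fit the poses.

```bash
cat > fit.py <<'E'
import numpy as np,pickle
from scipy.optimize import least_squares
F={n:pickle.load(open(n+'0.pkl','rb')) for n in('scene','top')}
def proj(f,p):
    c=(np.asarray(p)-f['eye'])@np.asarray(f['attitude']); u=c@f['mtx'].T; return u[...,:2]/u[...,2:]
def ray(f,px,z):
    d=np.asarray(f['attitude'])@np.linalg.solve(f['mtx'],[px[0],px[1],1]); e=f['eye']; return e+d*(z-e[2])/d[2]
def R(a): return np.array([[np.cos(a),-np.sin(a)],[np.sin(a),np.cos(a)]])
def pose(s,pts): pts=np.asarray(pts,float); return np.c_[pts[:,:2]@R(s[2]).T+s[:2],pts[:,2]]
E
python3 - <<'E'
from fit import *
T=lambda x,y:(225+x/5-.4,155+y/5-.4)
S=lambda x,y:(320+(x-300)/5-.4,220+y/5-.4)
# stand
c=[(118,45,18),(118,-45,18),(-47,-45,18),(-47,45,18)]; c=np.array(c)/1e3
tp=[T(50,72),T(195,48),T(242,312),T(93,332),T(145,243),T(105,93)]
P=np.vstack([c,[0,0,.095],[.085,0,.115]])
cs=np.array([(-47,-45,18),(-47,45,18),(118,45,18),(118,-45,18)])/1e3
# scene corner identity: right=(700,250) near-robot +/-, left=(345,322), bottom (473,432)
sp=[S(700,250),S(345,322),S(473,432),S(588,165),S(467,187)]
def res(s,full=False):
    q=pose(s,P); r=proj(F['top'],q)-tp
    k=s[:2]+R(s[2])@(np.array([.085,0])+R(s[3])@np.array([-.110,0]))
    K=np.r_[k,.135]
    r2=proj(F['top'],K)-T(115,285); 
    qs=pose(s,[(-.047,.0-.045,.018),(.118,.045,.018),(.118,-.045,.018),(0,0,.095),(.085,0,.115)])
    # two possible label sets resolved by projecting
    r3=proj(F['scene'],qs)-np.array([sp[0],sp[1],sp[2],sp[3],sp[4]])
    r3[:3]=0
    m=[np.linalg.norm(proj(F['scene'],pose(s,c))-np.array(u),axis=1).argmin() for u in sp[:3]]
    r3[:3]=(proj(F['scene'],pose(s,c))[m]-np.array(sp[:3]))
    r4=proj(F['scene'],K)-S(648,56)
    if full: print(np.round(r,1).tolist(),np.round(r2,1),np.round(r3,1).tolist(),np.round(r4,1),K)
    return np.r_[r.ravel(),r2,r3.ravel(),r4]
g=ray(F['top'],T(145,243),.095)
o=least_squares(res,[g[0],g[1],0.1,0.1],loss='soft_l1');print('stand',np.round(o.x,4),'keeper deg',np.degrees(o.x[3]));res(o.x,True)
U=lambda x,y:np.array((345+x/6-.4,170+y/6-.4))
q=[ray(F['top'],U(*u),.025) for u in((222,33),(497,150),(315,580),(35,460))]
A=np.array(q)[:,:2];print('tray corners',A.round(4).tolist())
ctr=A.mean(0);ax=(A[0]+A[1]-A[2]-A[3]);ax/=np.linalg.norm(ax);print('tray',ctr,np.degrees(np.arctan2(ax[1],ax[0])),'len',np.linalg.norm(A[0]-A[3]),np.linalg.norm(A[1]-A[0]))
print('bay',ctr-ax*.059,'tin',ray(F['top'],U(285,175),.062))
print('pink',ray(F['top'],T(178,463),.055),'blue',ray(F['top'],(297,190),.055), 'pliers',ray(F['top'],(328,220),.01))
E
```

```text
stand [ 0.5608  0.2133  0.1839 -0.0875] keeper deg -5.012469714422995
[[-0.3, -1.4], [-0.1, -1.6], [-0.5, -0.8], [-0.0, 0.2], [-1.8, -0.3], [0.3, 0.0]] [0.2 0.3] [[0.8, -1.1], [-0.8, -1.9], [0.6, -1.3], [0.2, -6.4], [0.2, 1.0]] [-0.1  0.5] [0.5348373  0.21821508 0.135     ]
tray corners [[0.6512, -0.1669], [0.5943, -0.3053], [0.3783, -0.2159], [0.436, -0.0755]]
tray [ 0.51496334 -0.19089844] -22.75893713127377 len 0.23379778201883392 0.1496062275041938
bay [ 0.46055704 -0.168074  ] tin [ 0.57920432 -0.19376206  0.062     ]
pink [0.43155201 0.19161913 0.055     ] blue [0.60141153 0.08598656 0.055     ] pliers [ 0.51352847 -0.00743145  0.01      ]
```

```bash
cat > go.py <<'E'
import sys,numpy as np
from scipy.spatial.transform import Rotation as Ro
from workcell import observe
def plan(x,y,z,yd):
    o=observe();p=np.array(o['ee_pos']);M=np.array(o['ee_rot'])
    a=np.radians(yd);Y=np.array([np.cos(a),np.sin(a),0]);Z=np.array([0,0,-1.]);W=np.c_[np.cross(Y,Z),Y,Z]
    print('target',(x,y,z,yd),'shift mm',np.round(M.T@(np.array([x,y,z])-p)*1e3,1),'rot',np.round(Ro.from_matrix(M.T@W).as_rotvec(degrees=True),1))
if __name__=='__main__':
    a=[float(v) for v in sys.argv[1:]]
    for i in range(0,len(a),4): plan(*a[i:i+4])
E
python3 go.py .535 .218 .25 95.5
```

```text
target (0.535, 0.218, 0.25, 95.5) shift mm [-471.3 -290.6    6.1] rot [ -0.1  -0.  -18.7]
```

```bash
python3 -m handwheel '0.3 -40 -25 0 0 0 -2; 0.3 -80 -49 0 0 0 -4; 0.3 -120 -74 0 0 0 -6; 0.3 -160 -99 0 0 0 -8; 0.3 -200 -123 0 0 0 -10; 0.3 -240 -148 0 0 0 -12; 0.3 -280 -173 0 0 0 -14; 0.3 -320 -197 0 0 0 -16; 0.3 -360 -222 0 0 0 -18; 0.3 -400 -247 0 0 0 -18.7; 0.3 -440 -271 3 0 0 -18.7; 0.3 -471 -290.5 6 -0.1 0 -18.7'
python3 - <<'E'
exec("from go import plan")
plan(.535,.218,.25,95.5)
E
```

```text
time_s: 1.35
ee_pos: [0.5364, 0.2163, 0.2501]
ee_rot: [[-0.995, -0.096, 0.0], [-0.096, 0.995, 0.002], [-0.001, 0.002, -1.0]]
ft_force: [0.1, 0.8, -0.2]
gripper_width: 0.648
gripper_force: 0.0
target (0.535, 0.218, 0.25, 95.5) shift mm [1.3 1.8 0.1] rot [ 0.1  0.  -0. ]
```

```bash
python3 -m handwheel '-0.2 1.3 1.8 0 0 0 0;-0.2 1.3 1.8 0 0 0 0;-0.2 1.3 1.8 0 0 0 0'
python3 - <<'E'
from workcell import *
import cv2,pickle
o=observe();f=grab_frame('wrist');pickle.dump((o,f),open('w1.pkl','wb'));cv2.imwrite('pics/w1.png',cv2.resize(f['img'][:,:,::-1],(800,500)))
print(o['ee_pos'])
E
```

```text
time_s: 1.65
ee_pos: [0.5326, 0.2207, 0.2502]
ee_rot: [[-0.995, -0.097, -0.0], [-0.097, 0.995, 0.002], [0.0, 0.002, -1.0]]
ft_force: [0.2, -0.3, -0.3]
gripper_width: 0.399
gripper_force: 0.0
[0.53262655 0.22065063 0.25022711]
```

View pics/w1.png

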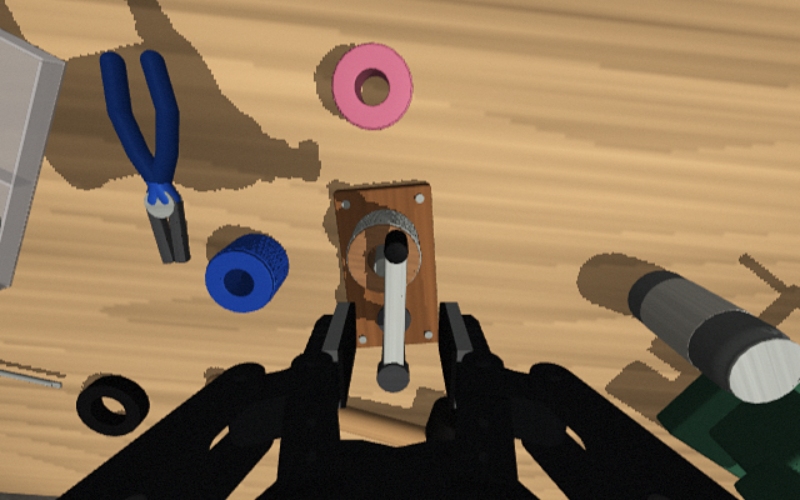

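The wrist view (scaled 1.25) shows the knob top at (396,238), the hub top at (394,377) and the coil's top face spanning about x 347–421. The board corners are at (335,190), (431,183), (437,342) and (342,350).

```bash
cat > wr.py <<'E'
import numpy as np,pickle
def wray(o,f,px,z):
    T=np.array(f['tool_from_camera']);M=np.array(o['ee_rot']);p=np.array(o['ee_pos'])
    e=p+M@T[:3,3];d=M@T[:3,:3]@np.linalg.solve(f['mtx'],[px[0],px[1],1]);return e+d*(z-e[2])/d[2]
def wproj(o,f,P):
    T=np.array(f['tool_from_camera']);M=np.array(o['ee_rot']);p=np.array(o['ee_pos'])
    c=((np.asarray(P)-p)@M-T[:3,3])@T[:3,:3];u=c@f['mtx'].T;return u[:,:2]/u[:,2:]
E
python3 - <<'E'
from wr import *
from fit import pose,R
from scipy.optimize import least_squares
o,f=pickle.load(open('w1.pkl','rb'))
g=lambda x,y:np.array([x/1.25,y/1.25])
print('knob',wray(o,f,g(396,238),.135),'hub',wray(o,f,g(394,377),.115))
print('corner',[wray(o,f,g(*u),.018).round(4).tolist() for u in((335,190),(431,183),(437,342),(342,350))])
c=np.array([(-47,-45,18),(-47,45,18),(118,45,18),(118,-45,18),(85,0,115)])/1e3
t=np.array([g(335,190),g(431,183),g(437,342),g(342,350),g(394,377)])
r=least_squares(lambda s:(wproj(o,f,pose(s,c))-t).ravel(),[.56,.213,.18],loss='soft_l1')
print(r.x,np.round(r.fun,1))
E
```

```text
knob [0.52413551 0.21939778 0.135     ] hub [0.64230968 0.22920758 0.115     ]
corner [[0.5196, 0.1631, 0.018], [0.5048, 0.2493, 0.018], [0.6678, 0.2759, 0.018], [0.6868, 0.1783, 0.018]]
[0.55884317 0.21337027 0.15975123] [-1.4 -0.1  0.9  0.5  0.5  0.3  7.4 -2.3 -2.4  0.2]
```

Knob ≈ (0.534, 0.219); its top is the lower end of the black cylinder, about (397,252). Lowering to cage it.

```bash
python3 -m handwheel '-0.2 -1.5 -1.5 0 0 0 0;-0.2 -1.5 -1.5 0 0 0 0'; python3 go.py .534 .219 .142 95.5
```

```text
time_s: 1.9
ee_pos: [0.5348, 0.2192, 0.2504]
ee_rot: [[-0.995, -0.097, 0.0], [-0.097, 0.995, 0.002], [-0.001, 0.002, -1.0]]
ft_force: [0.7, -0.1, 0.2]
gripper_width: 0.395
gripper_force: 0.0
target (0.534, 0.219, 0.142, 95.5) shift mm [  0.9  -0.3 108.4] rot [0.1 0.  0.1]
```

```bash
python3 -m handwheel '-0.2 1 0 20 0 0 0;-0.2 1 0 50 0 0 0;-0.2 1 0 75 0 0 0;-0.2 1 0 95 0 0 0;-0.2 1 0 107 0 0 0;-0.2 1 0 107 0 0 0;-0.2 1 0 107 0 0 0'
python3 - <<'E'
from go import plan
from workcell import *
import cv2,pickle,numpy as np
o=observe();f=grab_frame('wrist');pickle.dump((o,f),open('w2.pkl','wb'));cv2.imwrite('pics/w2.png',f['img'][150:400,190:450,::-1])
px,py=.6436,.2276;r=np.hypot(.534-px,.219-py);a0=np.arctan2(.219-py,.534-px);print(r,np.degrees(a0)%360)
for d in(10,20,30,40,50,60,70,80):
    a=a0-np.radians(d);plan(round(px+.11*np.cos(a),4),round(py+.11*np.sin(a),4),.142,np.degrees(a)%360-90)
E
```

```text
time_s: 2.6
ee_pos: [0.5343, 0.2191, 0.1439]
ee_rot: [[-0.995, -0.097, 0.001], [-0.097, 0.995, 0.002], [-0.001, 0.002, -1.0]]
ft_force: [0.0, -0.0, -0.6]
gripper_width: 0.4
gripper_force: 0.0
0.10993689098751147 184.48664355504565
target (np.float64(0.5341), np.float64(0.2382), 0.142, np.float64(84.48664355504567)) shift mm [-1.4 19.1  2.3] rot [ 0.1  0.1 11.1]
target (np.float64(0.5376), np.float64(0.257), 0.142, np.float64(74.48664355504565)) shift mm [-6.7 37.4  2.3] rot [ 0.1  0.1 21.1]
target (np.float64(0.5443), np.float64(0.275), 0.142, np.float64(64.48664355504567)) shift mm [-15.2  54.7   2.4] rot [ 0.1  0.1 31.1]
target (np.float64(0.5541), np.float64(0.2915), 0.142, np.float64(54.486643555045646)) shift mm [-26.5  70.2   2.4] rot [ 0.1  0.  41.1]
target (np.float64(0.5665), np.float64(0.3061), 0.142, np.float64(44.486643555045674)) shift mm [-40.3  83.5   2.5] rot [ 0.1  0.  51.1]
target (np.float64(0.5813), np.float64(0.3183), 0.142, np.float64(34.486643555045646)) shift mm [-56.2  94.2   2.5] rot [ 0.2  0.  61.1]
target (np.float64(0.598), np.float64(0.3277), 0.142, np.float64(24.486643555045646)) shift mm [-73.7 102.    2.6] rot [ 0.2  0.  71.1]
target (np.float64(0.6161), np.float64(0.3341), 0.142, np.float64(14.486643555045674)) shift mm [-92.3 106.6   2.6] rot [ 0.2 -0.  81.1]
```

View pics/w2.png

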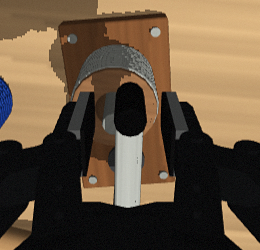

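The knob at (130,110) in the crop is between the pads. I sweep it clockwise along the arc.

```bash
python3 -m handwheel '-0.2 -0.5 9 0 0 0 5; -0.2 -1.5 19 0 0 0 11; -0.2 -3.5 28.5 0 0 0 16; -0.2 -6.7 37.5 0 0 0 21; -0.2 -12.5 50 0 0 0 28.5; -0.2 -20.5 62.5 0 0 0 36; -0.2 -30 74 0 0 0 44; -0.2 -40.5 83.5 0 0 0 51; -0.2 -56 94 0 0 0 61; -0.2 -74 102 0 0 0 69; -0.2 -92 107 0 0 0 77; -0.2 -92 107 0 0 0 81'
python3 -m handwheel '-0.2 0 0 0 0 0 0; -0.2 0 0 0 0 0 0;-0.2 0 -9 0 0 0 0; -0.2 0 -9 0 0 0 0'
python3 - <<'E'
from workcell import *
import cv2,pickle
o=observe();f=grab_frame('top');print(o['ee_pos']);cv2.imwrite('pics/t2.png',cv2.resize(f['img'][130:250,200:320,::-1],(480,480)))
f=grab_frame('wrist');pickle.dump((o,f),open('w3.pkl','wb'));cv2.imwrite('pics/w3.png',f['img'][:,:,::-1])
E
```

```text
time_s: 3.85
ee_pos: [0.6174, 0.3351, 0.1447]
ee_rot: [[-0.245, 0.969, 0.003], [0.969, 0.245, 0.003], [0.002, 0.004, -1.0]]
ft_force: [-0.3, -0.4, -0.4]
gripper_width: 0.401
gripper_force: 0.0
time_s: 4.25
ee_pos: [0.6051, 0.3316, 0.1437]
ee_rot: [[-0.252, 0.968, -0.001], [0.968, 0.252, 0.001], [0.002, -0.0, -1.0]]
ft_force: [0.3, 0.2, -0.0]
gripper_width: 0.396
gripper_force: 0.0
[0.60513843 0.33162631 0.14371697]
```

View pics/w3.png

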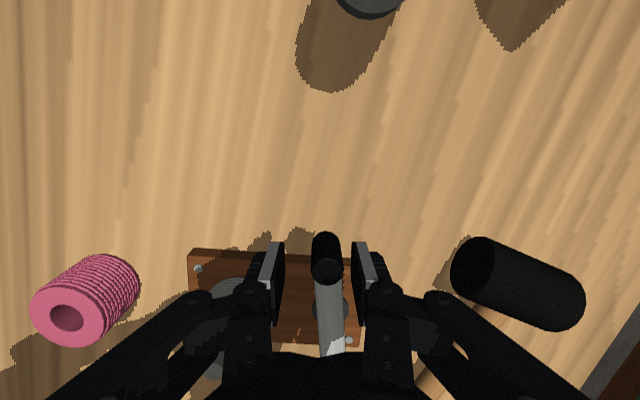

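The knob is now at the stand's side: the keeper has swung about 77° and is clear. Rise and move above the coil.

```bash
python3 -m handwheel '-0.2 0 -9 -20 0 0 0;-0.2 0 -9 -60 0 0 0;0 0 -9 -100 0 0 0;0.5 0 -9 -110 0 0 0;1 0 -9 -110 0 0 0' | head -2; sed -i 's/=-9//' go.py; python3 go.py .56 .2133 .25 99.7
```

```text
time_s: 4.85
ee_pos: [0.5986, 0.3299, 0.2556]
target (0.56, 0.2133, 0.25, 99.7) shift mm [-103.1  -66.7    5. ] rot [  0.3   0.1 -85.1]
```

```bash
python3 -m handwheel '1 -8 -5 0 0 0 -8;1 -18 -12 0 0 0 -16;1 -30 -20 0 0 0 -24;1 -42 -28 0 0 0 -32;1 -54 -36 0 0 0 -40;1 -66 -44 0 0 0 -48;1 -78 -51 0 0 0 -56;1 -90 -58 0 0 0 -64;1 -98 -64 0 0 0 -72;1 -103 -66.5 5 0.2 0 -80;1 -103 -66.5 5 0.3 0 -85;1 -103 -66.5 5 0.3 0 -85'
python3 - <<'E'
from workcell import *
import cv2,pickle
o=observe();f=grab_frame('wrist');print(o['ee_pos']);pickle.dump((o,f),open('w4.pkl','wb'));cv2.imwrite('pics/w4.png',cv2.resize(f['img'][:,:,::-1],(800,500)))
E
```

```text
time_s: 6.05
ee_pos: [0.5586, 0.2128, 0.2466]
ee_rot: [[-0.986, -0.167, -0.005], [-0.167, 0.986, -0.003], [0.005, -0.002, -1.0]]
ft_force: [0.0, 0.6, -0.6]
gripper_width: 0.997
gripper_force: 0.0
[0.55859956 0.2127508  0.24664578]
```

View pics/w4.png

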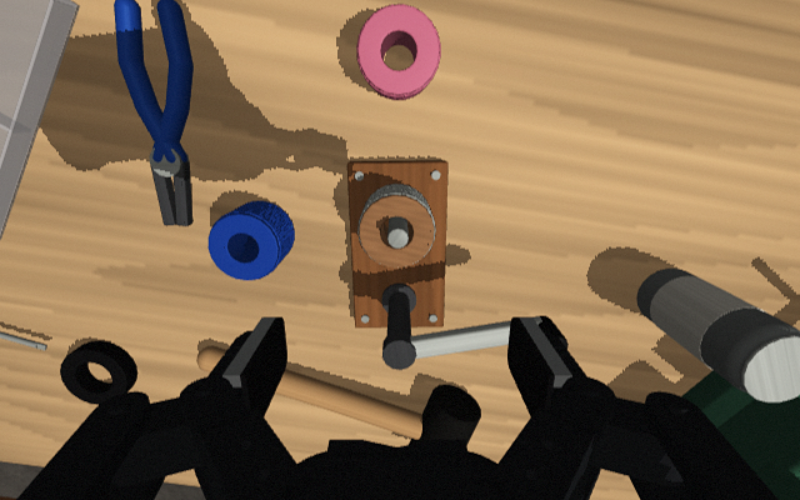

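The keeper (398,350 to 545,328) is clear. Spindle tip at (398,238); coil top face centred near (397,231).

```bash
python3 -m handwheel '1 0 0 0 0 0 0;1 0 0 0 0 0 0' | head -3
python3 - <<'E'
from wr import *
from go import plan
o,f=pickle.load(open('w4.pkl','rb'))
g=lambda x,y:np.array([x,y])/1.25
s=wray(o,f,g(398,238),.095);c=wray(o,f,g(397,231),.073)
print('spindle',s,'coil',c,'boardmid',np.mean([wray(o,f,g(*u),.018) for u in((349,161),(447,161),(444,325),(355,327))],0))
plan(.560,.2135,.055,99.7)
E
```

```text
time_s: 6.3
ee_pos: [0.5592, 0.2132, 0.2479]
ee_rot: [[-0.986, -0.164, -0.003], [-0.164, 0.986, -0.002], [0.003, -0.002, -1.0]]
spindle [0.56025588 0.21345891 0.095     ] coil [0.56123809 0.2128392  0.073     ] boardmid [0.59368283 0.21990128 0.018     ]
target (0.56, 0.2135, 0.055, 99.7) shift mm [ -1.5   0.5 192.9] rot [-0.1 -0.2 -0.3]
```

```bash
python3 -m handwheel '1 -1.5 0.5 20 -0.1 -0.2 0;1 -1.5 0.5 50 -0.1 -0.2 0;1 -1.5 0.5 80 -0.1 -0.2 0;1 -1.5 0.5 110 -0.1 -0.2 0;1 -1.5 0.5 140 -0.1 -0.2 0;1 -1.5 0.5 165 -0.1 -0.2 0;1 -1.5 0.5 182 -0.1 -0.2 0;1 -1.5 0.5 190 -0.1 -0.2 0;1 -1.5 0.5 190 -0.1 -0.2 0;1 -1.5 0.5 190 -0.1 -0.2 0'; python3 go.py .5605 .2133 .058 99.7
```

```text
time_s: 7.3
ee_pos: [0.5606, 0.2136, 0.059]
ee_rot: [[-0.986, -0.165, 0.002], [-0.165, 0.986, 0.0], [-0.002, 0.0, -1.0]]
ft_force: [0.1, 0.6, -0.2]
gripper_width: 0.999
gripper_force: 0.0
target (0.5605, 0.2133, 0.058, 99.7) shift mm [ 0.2 -0.2  1. ] rot [ 0.   0.1 -0.2]
```

```bash
python3 -m handwheel '0.6 0 0 0 0 0 0;0.4 0 0 0 0 0 0;0.2 0 0 0 0 0 0;0 0 0 0 0 0 0;0 0 0 0 0 0 0;0 0 0 0 0 0 0;0 0 0 0 0 0 0' 70 && python3 -m handwheel '-0.3 0 0 0 0 0 0;-0.3 0 0 0 0 0 0;-0.3 0 0 -2 0 0 0;-0.3 0 0 -5 0 0 0;-0.3 0 0 -8 0 0 0;-0.3 0 0 -8 0 0 0'
```

```text
time_s: 8.0
ee_pos: [0.5608, 0.2134, 0.0596]
ee_rot: [[-0.986, -0.166, 0.002], [-0.166, 0.986, 0.0], [-0.002, -0.0, -1.0]]
ft_force: [-1.5, -2.8, 13.8]
gripper_width: 0.68
gripper_force: 73.3
time_s: 8.6
ee_pos: [0.5603, 0.2135, 0.0666]
ee_rot: [[-0.986, -0.166, 0.001], [-0.166, 0.986, 0.0], [-0.001, -0.0, -1.0]]
ft_force: [-0.7, 0.1, -5.9]
gripper_width: 0.683
gripper_force: 75.7
```

Held (57 mm wide, about 0.6 kg). Straight lift.

```bash
python3 -m handwheel '-0.3 0 0 -5 0 0 0;-0.3 0 0 -15 0 0 0;-0.3 0 0 -30 0 0 0;-0.3 0 0 -50 0 0 0;-0.3 0 0 -70 0 0 0;-0.3 0 0 -90 0 0 0;-0.3 0 0 -110 0 0 0;-0.3 0 0 -130 0 0 0;-0.3 0 0 -145 0 0 0;-0.3 0 0 -150 0 0 0;-0.3 0 0 -150 0 0 0;-0.3 0 0 -150 0 0 0'; python3 go.py .4606 -.168 .2166 67.2
```

```text
time_s: 9.8
ee_pos: [0.5597, 0.2133, 0.2157]
ee_rot: [[-0.986, -0.166, -0.0], [-0.166, 0.986, -0.0], [0.0, -0.0, -1.0]]
ft_force: [0.0, -0.3, -5.2]
gripper_width: 0.676
gripper_force: 76.2
target (0.4606, -0.168, 0.2166, 67.2) shift mm [ 160.9 -359.6   -0.8] rot [-0.  -0.  32.3]
```

```bash
python3 -m handwheel '-0.3 6 -14 0 0 0 1;-0.3 18 -40 0 0 0 4;-0.3 34 -75 0 0 0 7;-0.3 51 -113 0 0 0 10;-0.3 68 -151 0 0 0 14;-0.3 85 -189 0 0 0 17;-0.3 102 -227 0 0 0 20;-0.3 119 -265 0 0 0 24;-0.3 135 -300 0 0 0 27;-0.3 148 -330 0 0 0 30;-0.3 157 -350 0 0 0 32;-0.3 161 -359.5 0 0 0 32.5'; python3 -m handwheel '-0.3 0 0 0 0 0 0;-0.3 0 0 0 0 0 0;-0.3 0 0 0 0 0 0'
python3 - <<'E'
from workcell import *
import cv2,pickle
o=observe();f=grab_frame('wrist');print(o['ee_pos']);pickle.dump((o,f),open('w5.pkl','wb'));cv2.imwrite('pics/w5.png',cv2.resize(f['img'][:,:,::-1],(800,500)))
E
```

```text
time_s: 11.0
ee_pos: [0.4596, -0.1697, 0.2157]
ee_rot: [[-0.919, 0.393, -0.0], [0.393, 0.919, 0.0], [0.0, -0.0, -1.0]]
ft_force: [-0.1, 0.2, -4.9]
gripper_width: 0.68
gripper_force: 76.6
time_s: 11.3
ee_pos: [0.4609, -0.1669, 0.216]
ee_rot: [[-0.921, 0.389, 0.0], [0.389, 0.921, 0.0], [-0.0, 0.001, -1.0]]
ft_force: [1.0, 0.4, -5.5]
gripper_width: 0.674
gripper_force: 76.6
[ 0.46087175 -0.16691276  0.21603674]
```

View pics/w5.png

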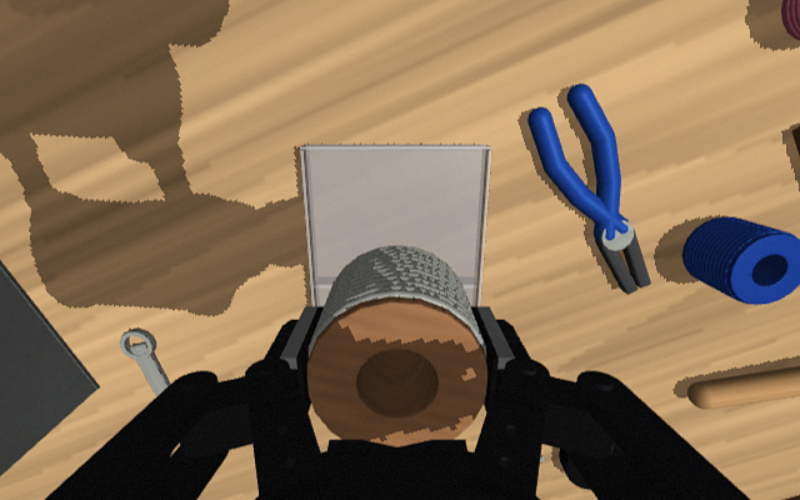

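The coil is held upright. Tray near-end rim corners are at (302,146) and (491,146), and the divider is at y≈278.

Run:
```python
from wr import *
from go import plan
o,f=pickle.load(open('w5.pkl','rb'))
g=lambda x,y:np.array([x,y])/1.25
a=wray(o,f,g(302,146),.025);b=wray(o,f,g(491,146),.025);print(a,b,np.linalg.norm(a-b))
d1=wray(o,f,g(318,278),.025);d2=wray(o,f,g(480,278),.025);print('div',d1,d2)
w=(b-a)[:2];w/=np.linalg.norm(w);x=np.array([w[1],-w[0]]);print('yaw y',np.degrees(np.arctan2(w[1],w[0])))
bay=(a+b)[:2]/2+x*.061;print('bay',bay,'div dist',(d1-a)[:2]@x)
h=.0416+.073-.018
print('coil top',wray(o,f,g(397,383),o['ee_pos'][2]-.0416+.055))
plan(*bay,.046,67.2)
```

```text
[ 0.37705431 -0.21144963  0.025     ] [ 0.43414135 -0.07647789  0.025     ] 0.1465479438113651
div [ 0.48114409 -0.24960781  0.025     ] [ 0.53568189 -0.12065749  0.025     ]
yaw y 67.07380339940401
bay [ 0.46177928 -0.16772601] div dist 0.11073178108555407
coil top [ 0.4615416  -0.16729595  0.22943674]
target (np.float64(0.46177928211140684), np.float64(-0.1677260110694005), 0.046, 67.2) shift mm [ -1.   -0.5 170.1] rot [ 0.   0.  -0.1]
```

```bash
python3 -m handwheel '-0.3 -1 -0.5 15 0 0 0;-0.3 -1 -0.5 40 0 0 0;-0.3 -1 -0.5 70 0 0 0;-0.3 -1 -0.5 100 0 0 0;-0.3 -1 -0.5 125 0 0 0;-0.3 -1 -0.5 145 0 0 0;-0.3 -1 -0.5 157 0 0 0;-0.3 -1 -0.5 163 0 0 0;-0.3 -1 -0.5 166 0 0 0;-0.3 -1 -0.5 166 0 0 0;-0.3 -1 -0.5 166 0 0 0'; python3 -m handwheel '-0.3 0 0 1 0 0 0;-0.3 0 0 2 0 0 0;-0.3 0 0 3 0 0 0;-0.3 0 0 3 0 0 0;-0.3 0 0 3 0 0 0'
```

```text
time_s: 12.45
ee_pos: [0.4621, -0.1688, 0.0508]
ee_rot: [[-0.921, 0.39, 0.002], [0.39, 0.921, -0.0], [-0.002, 0.0, -1.0]]
ft_force: [0.2, -0.3, -6.2]
gripper_width: 0.685
gripper_force: 76.6
time_s: 12.95
ee_pos: [0.4617, -0.1686, 0.0472]
ee_rot: [[-0.921, 0.39, 0.001], [0.39, 0.921, 0.0], [-0.001, 0.0, -1.0]]
ft_force: [-0.1, 0.2, -6.1]
gripper_width: 0.678
gripper_force: 76.6
```

```bash
for i in 1; do python3 -m handwheel '-0.3 0 0 0.7 0 0 0;-0.3 0 0 1.4 0 0 0;-0.3 0 0 2 0 0 0;-0.3 0 0 2 0 0 0;-0.3 0 0 2 0 0 0'; done; python3 -m handwheel '-0.3 0 0 0.5 0 0 0;-0.3 0 0 1 0 0 0;-0.3 0 0 1 0 0 0;-0.3 0 0 1 0 0 0'
```

```text
time_s: 13.45
ee_pos: [0.4617, -0.1686, 0.0452]
ee_rot: [[-0.921, 0.39, 0.001], [0.39, 0.921, 0.0], [-0.001, 0.0, -1.0]]
ft_force: [-0.3, -0.4, -5.7]
gripper_width: 0.676
gripper_force: 76.6
time_s: 13.85
ee_pos: [0.4617, -0.1686, 0.0446]
ee_rot: [[-0.921, 0.39, 0.001], [0.39, 0.921, -0.0], [-0.001, 0.0, -1.0]]
ft_force: [-2.4, 1.3, 7.8]
gripper_width: 0.684
gripper_force: 78.1
```

Contact (+8 N net, so the floor carries the coil). Release slowly and rise.

```bash
python3 -m handwheel '0.38 0 0 0 0 0 0;0.45 0 0 0 0 0 0;0.55 0 0 0 0 0 0;0.65 0 0 0 0 0 0;0.75 0 0 0 0 0 0;0.75 0 0 0 0 0 0;0.75 0 0 0 0 0 0' 20 && python3 -m handwheel '0.75 0 0 -5 0 0 0;0.75 0 0 -20 0 0 0;0.75 0 0 -45 0 0 0;0.75 0 0 -80 0 0 0;0.75 0 0 -115 0 0 0;0.75 0 0 -150 0 0 0;0.75 0 0 -170 0 0 0;0.75 0 0 -170 0 0 0;0.75 0 0 -170 0 0 0'
python3 - <<'E'
from workcell import *
import cv2,numpy as np
a=grab_frame('wrist')['img'][:,:,::-1];t=grab_frame('top')['img'][100:280,200:500,::-1]
cv2.imwrite('pics/end.png',np.vstack([cv2.resize(a,(560,350)),cv2.resize(t,(560,250))[:250]]))
E
```

```text
time_s: 14.55
ee_pos: [0.4617, -0.1686, 0.0442]
ee_rot: [[-0.921, 0.39, 0.001], [0.39, 0.921, 0.0], [-0.001, 0.0, -1.0]]
ft_force: [0.5, -0.4, -0.3]
gripper_width: 0.871
gripper_force: 0.0
time_s: 15.45
ee_pos: [0.4615, -0.1686, 0.2145]
ee_rot: [[-0.921, 0.39, 0.001], [0.39, 0.921, -0.0], [-0.001, 0.0, -1.0]]
ft_force: [0.3, 0.0, 0.1]
gripper_width: 0.875
gripper_force: 0.0
```

View pics/end.png

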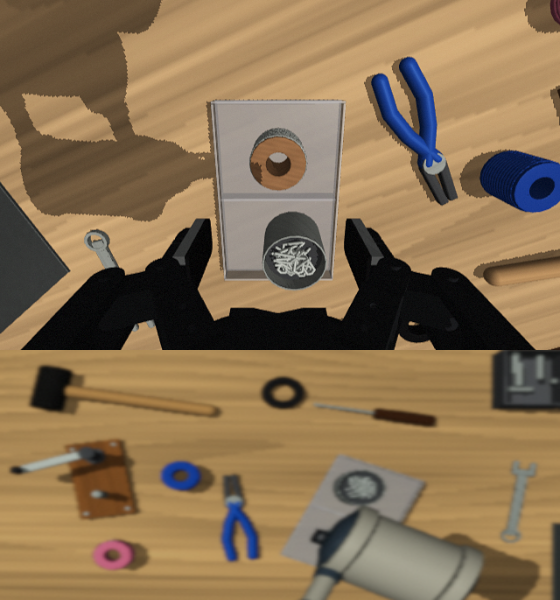

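The coil stands upright in the middle of the empty bay (278,160). The tin is still in its bay, the keeper is swung aside, and nothing else has moved.

```bash
python3 -c "
from workcell import *
print(hand_in())"
```

```text
the job is handed in; nothing more can be done
None
```

The coil is standing upright in the empty bay of the tray and the keeper is swung about 77° aside, with the tin, tray and other things not visibly moved in the last pictures; I handed the job in at about 15.6 s, but it returned no verdict.

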